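Set the coin lock's sprung selector to coin

ROBOT

A 7-joint arm with a two-finger parallel gripper is mounted at the origin on the work surface. World frame = base frame: x ahead of the robot, y to its left, z up, the work surface at z = 0. Lengths are in m, angles in rad, forces in N, time in s.
With the tool pointing down it reaches from about 0.4 to 0.875 m from the base axis. Payload 19.3 kg.
Tool frame: the origin (TCP) lies midway between the tips of the shut fingers; the grasp point (between the pads) lies 19 mm behind it; z points along the fingers, y is the line along which they close (so a half turn about z gives the same grasp; the last joint's range is limited). The gripper opens to 85 mm and grips with 20 to 120 N. Pads are 22 mm wide; open, the fingers measure 114 mm over their backs; the gripper's body (76 mm by 85 mm) begins 54 mm behind the grasp point. The pads swing forward as they close: fully open they stand 13 mm farther back than shut.
Start: joints at [1.112, 0.521, -0.036, 1.599, 0.021, 1.021, -0.113], TCP at [0.237, -0.578, 0.2] pointing down, gripper open.
Joint ranges: [-2.91, 2.91], [-0.3, 2.13], [-1.5, 1.42], [0.17, 2.43], [-1.26, 4.41], [0.16, 1.93], [-2.52, 2.52]. Speed limits (rad/s): [1.89, 1.89, 2.39, 2.39, 3.01, 3.01, 3.01].

INTERFACE

Orientations are given as [roll, pitch, yaw] about the fixed x, y, z axes, in that order (R = Rz(yaw) Ry(pitch) Rx(roll)).
In Python, from workcell import * gives the robot as it stands. The module is installed in compiled form; this text tells all that it offers.
- The arm moves only by the tool play_rows, never from a script. Its argument "deltas" is a list of rows, each a list of 7 numbers: the shift along the tool's x, y, z in units of 500 mm (1.0 is 500 mm), then the turn, a rotation vector about the tool's x, y, z in units of 120 degrees (1.0 is 120 degrees), then the closure, from 0 (fully open) to 1 (shut). A call has 1 to 10 rows; each row is the pose to reach, as a shift and turn from the pose commanded when the call began, along the tool's axes at that moment; what a row does not reach only later rows make up. A row lasts 1/10 s, in which the tool goes at most 50 mm and 8.59 degrees, less where a joint would pass 70% of its speed; a pose out of reach is approached as far as the arm can. A call with a number of a shift or a turn outside -1 to 1 is refused whole. A call with a gripper value outside its range is refused whole. The fingers move at their own pace and stop on an object; "newtons" is the grip in N (left out, the last holds). Time passes only in rows, so rows that repeat a pose let the fingers close. It gives the time, the measured TCP pose, the force, the opening and the grip force at its end, in the units of the state.
- observe(): the state, without advancing time (a new reading comes with each control period).
- grab_frame(name): name is "scene" or "top" or "wrist"; returns the picture (480x640x3 uint8, red, green, blue); there is no depth.
- get_calibration(name): a dict with "fovy" (degrees; the focal length in pixels is half the picture's height over the tangent of half this angle, whatever the lens; pixels are square), "cx", "cy" (the principal point, pixels), "xyz" and "rotation" of the camera in the world. Camera axes: x right, y down, z forward; pixel columns grow to the right and rows downward; lengths in m; the calibration is good to about 2 mm. The wrist camera is an equidistant fisheye: a pixel r from the principal point sees the ray r / f radians off the axis. A picture is of the moment at which its call begins: read the wrist's pose just before it. get_calibration takes no time and is no camera call; for the wrist camera it gives the pose at the moment of the call.
- job_done(): hands the job in; it is judged then, once.
The state is a dict: "clock": time; "qpos": joint angles; "qd": joint speeds; "joint_efforts": joint torques, N m; "position": TCP position; "tool_rot": TCP orientation; "force": force on the tool from outside, world axes, zero at the start; "moment": the same for the moment, N m; "grip_width": finger opening in m; "finger_force": force on a finger pad.
Only numpy, scipy, OpenCV 4.12 (cv2) and the standard library are available. Lean on these libraries where they do the work, as an engineer would, in place of code of your own. Each camera call takes 0.05 s, during which the arm holds its last target. There are 200 camera calls.

TASK

On the coin lock that stands on the round turntable, pull the sprung selector knob up out of its notch, turn it until its pointed end aims at the coin slot, and let it snap down fully home in the notch there. Leave the selector of the spare lock on the steel bracket alone, and finish with the gripper clear of the lock.

Things in the scene. Friction and masses are not known exactly. Their poses are not given: they have to be found in the camera images.
- grip (a point): Grip bar of the selector knob to set: steel, 54 long, 14 wide (flat sides), 24 mm tall, one end pointed, one round. Point: on the turning axis, 11 mm below the bar's top; x along the bar to its pointed end, y across, z up. Under the bar are 13 mm free, then a notched collar, 62 mm wide, 15 mm high, on the flat top of an aluminium coin lock (130x120x45 mm) on a round turntable; both fixed.
- selector (a joint): Turn of that knob, rad, positive anticlockwise from above: near 0 in its starting notch, +1.047 in the notch at the coin slot (black slit in a steel plate on the lock's top, 42 mm from the axis), -1.047 at the round reject button; stops at +-1.25. Turns only while pulled up, then freely. Notch flanks slope: let go within 10 degrees of a notch, it slides in.
- lift (a joint): How far that knob is pulled straight up, m: 0 fully down in a notch, 0.016 at the upper stop. From 0.010 up it is clear of the notches and can be turned. A spring pulls it down with 6 N at 0, rising to 11 N at the upper stop; released over a notch it snaps down by itself.
- spare_nose (a point): Pointed end of the like selector knob of a like lock, the spare one, fixed beside the turntable on a rectangular steel channel bracket (160x140x35 mm). To be left alone. The point lies 26 mm from that knob's axis, 11 mm below its bar's top; x outward along the bar, z up.

How it is judged:
On the way, in this order (a step that is already met when the one before it is completed fails the run):
1. the selector is pulled up clear of its starting notch (value of joint lift above 0.007 m and value of joint selector below 0.6 rad), for 0.1 s.
2. it is turned, still pulled up, towards the coin slot (value of joint lift above 0.005 m and value of joint selector above 0.7 rad), for 0.1 s.
At the end, for the whole second after the job is handed in: The selector of the lock on the turntable points at the coin slot within 10 degrees (turn 0.872 to 1.222 rad), is fully down in that notch (lift under 2 mm) and is at rest (value of joint selector between 0.872 and 1.222 rad and value of joint lift below 0.002 m and velocity of joint selector between -0.1 and 0.1 rad/s); the robot touches nothing.
It fails at once if the spare lock's selector is moved (its pointed end by more than 8 mm) (distance of spare_nose from where it was at the start of the episode above 0.008 m).
It also fails if it takes over 32 s, if anything falls off the work surface, if the arm or the gripper's body presses on something with over 40 N, if the wrist force passes 120 N, or if a joint passes its speed limit or range.

## Working session

There is one attempt and no reset: what is moved stays moved. The work goes in short steps, Python scripts to look and compute and a tool call to move; the robot and the scene stay as the last step left them, time stands still between calls to the robot, and variables do not carry over. Pictures are saved under pics/ and viewed, at most 10 in all, crops included, and the job is handed in when it is done.

Besides the shell and the picture viewer there is one more tool, called after "Emit:" as name([rows], argument=value, ...), one row to a line, values as JSON. play_rows: Moves the arm, as the interface text tells. Its arguments: {"type":"object","properties":{"deltas":{"type":"array"},"newtons":{"type":"number"}},"required":["deltas"]}

```bash
mkdir -p pics; python3 - <<'E'
from workcell import *
import cv2
s=observe();print(s)
for n in("scene","top","wrist"):
    c=get_calibration(n);print(n,c)
    cv2.imwrite(f"pics/{n}0.png",grab_frame(n)[:,:,::-1])
E
```

```text
{'clock': 0.0, 'qpos': array([ 1.11181535,  0.52196376, -0.03632258,  1.59998779,  0.02124262,
        1.02110636, -0.11278559]), 'qd': array([-0.00015517,  0.00118644,  0.00169243,  0.00082097,  0.0006247 ,
       -0.00155127, -0.00178362]), 'joint_efforts': array([-1.30373901e-03, -9.27108979e+01,  1.97985895e+00, -3.69931841e+01,
        1.78442494e-02,  8.21690366e-03, -2.38669692e-06]), 'position': array([ 0.23672635, -0.57804582,  0.19986437]), 'tool_rot': array([-3.14051940e+00,  1.15614381e-04,  3.88803211e-01]), 'force': array([-0.10359336, -0.04537753, -0.26097795]), 'moment': array([-0.00048447,  0.01784861, -0.0216896 ]), 'finger_force': 0.0, 'grip_width': 0.08549547820619241}
scene {'fovy': 50.32890294142872, 'cx': 324.4587096812451, 'cy': 234.33194296443534, 'xyz': array([0.91686248, 0.511511  , 0.72361822]), 'rotation': array([-2.32038383e+00, -1.15758445e-03,  2.50077476e+00])}
top {'fovy': 56.23401239149838, 'cx': 315.1247771836912, 'cy': 240.02701364881088, 'xyz': array([0.44863715, 0.012598  , 0.84253563]), 'rotation': array([-3.01083723e+00,  2.97555637e-03, -1.55955111e+00])}
wrist {'fovy': 65.70646984690485, 'cx': 319.00637707170205, 'cy': 235.24400843456058, 'xyz': array([ 0.31357654, -0.54641059,  0.37333239]), 'rotation': array([ 2.81514082e+00,  3.58478680e-04, -1.18121932e+00])}
```

View pics/top0.png

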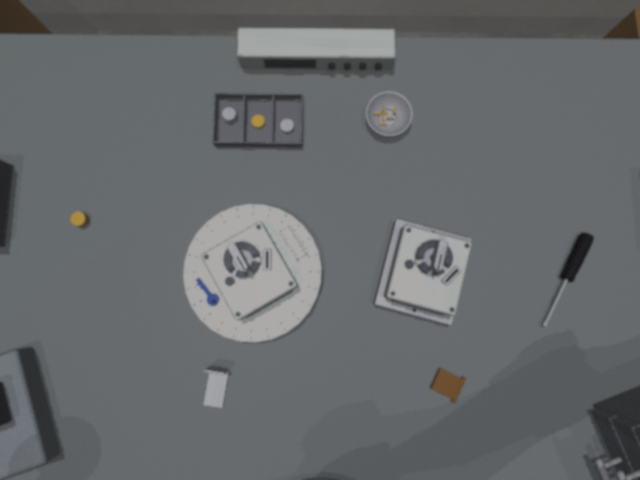

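View pics/scene0.png

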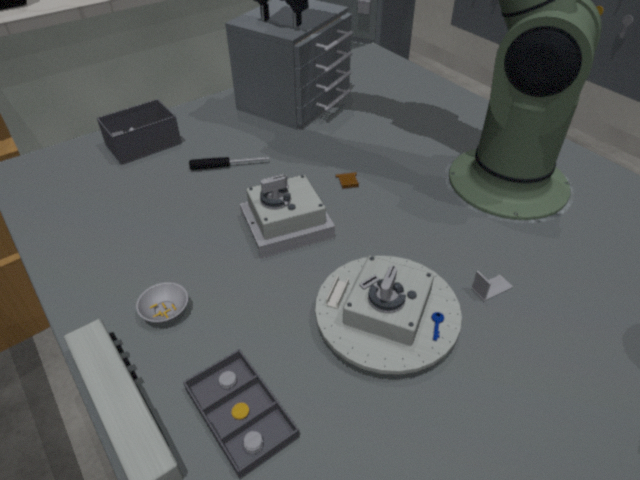

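The top view shows the turntable lock's collar at about (241,260), with the spare at about (434,257). The scene view shows the collar at about (387,294). Next I'll enlarge both.

```bash
python3 - <<'E'
import cv2,numpy as np
a=cv2.imread("pics/top0.png")[215:325,195:305];b=cv2.imread("pics/scene0.png")[245:355,335:445]
f=lambda i:cv2.resize(i,(400,400),interpolation=cv2.INTER_CUBIC)
cv2.imwrite("pics/crop0.png",np.hstack([f(a),f(b)]))
E
```

```text
(no output)
```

View pics/crop0.png

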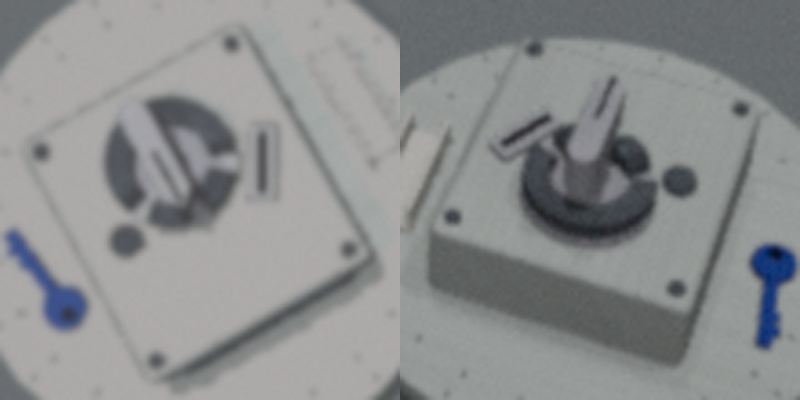

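The left crop (top view) shows four screw heads, the slot at (263,162), the button at (127,240) and the collar centre near (172,163). The bar's pointed end is at the lower right, and the same screws appear in the right crop. I'll triangulate them.

```bash
cat > h.py <<'E'
from workcell import *
import numpy as np
from scipy.spatial.transform import Rotation as R
def ray(c,p):
    c=get_calibration(c) if isinstance(c,str) else c
    f=240/np.tan(np.radians(c["fovy"])/2)
    d=R.from_euler('xyz',c["rotation"]).apply([(p[0]-c["cx"])/f,(p[1]-c["cy"])/f,1])
    return c["xyz"],d/np.linalg.norm(d)
def plane(c,p,z):
    o,d=ray(c,p);return o+d*(z-o[2])/d[2]
def tri(a,p,b,q):
    o,d=ray(a,p);e,g=ray(b,q)
    t=np.linalg.lstsq(np.c_[d,-g],e-o,rcond=None)[0]
    u,v=o+d*t[0],e+g*t[1];return (u+v)/2,np.linalg.norm(u-v)
E
python3 - <<'E'
from h import *
T=lambda x,y:(195+(x+.5)/400*110-.5,215+(y+.5)/400*110-.5)
S=lambda x,y:(335+(x+.5)/400*110-.5,245+(y+.5)/400*110-.5)
L=[("s1",(232,44),(53,217)),("s2",(349,249),(135,48)),("s3",(156,361),(340,108)),("s4",(41,151),(276,288)),("slot",(263,162),(125,135)),("button",(127,240),(280,180))]
P={}
for n,a,b in L:
    P[n],e=tri("top",T(*a),"scene",S(*b));print(n,P[n].round(4),round(e,4))
z=np.mean([P[k][2] for k in P]);print("top z",z)
for i in range(4):print(np.linalg.norm(P[f"s{i+1}"]-P[f"s{(i+1)%4+1}"]))
c=plane("top",T(172,163),z+.015);print("collar",c)
for k in("slot","button"):
    v=plane("top",T(*dict((n,a) for n,a,b in L)[k]),z)-c;print(k,np.hypot(v[0],v[1]),np.degrees(np.arctan2(v[1],v[0])))
# bar ends on bar top plane
zb=z+.015+.013+.024
for p in[(130,108),(188,205)]:print(plane("top",T(*p),zb))
E
```

```text
s1 [0.5704 0.1141 0.0803] 0.0011
s2 [0.4743 0.0571 0.082 ] 0.0016
s3 [0.4224 0.1445 0.0819] 0.0004
s4 [0.5187 0.2019 0.0812] 0.0008
slot [0.5146 0.0976 0.0825] 0.0007
button [0.4772 0.1601 0.0834] 0.0018
top z 0.08188503965112841
0.11176576821786444
0.10168226031584919
0.11209218487583683
0.10195346414442633
collar [0.51268943 0.1374564  0.09688504]
slot 0.04007316020796844 -86.81817042460102
button 0.041306845326777655 147.39809453812788
[0.53342386 0.15041958 0.13388504]
[0.49131711 0.12372184 0.13388504]
```

Every measurement fits: the screw spacing is square, the slot and button sit 40–41 mm from the axis, and the bar's direction of -148° matches the bisector of the two. The axis is at about (0.5127, 0.137), the bar top at z ≈ 0.134, and the slot lies at about -88°.

```bash
cat >> h.py <<'E'
def delta(p,yaw,frm=None):
    s=observe();f=frm or (s["position"],s["tool_rot"])
    A=R.from_euler('xyz',f[1]);B=R.from_euler('xyz',[np.pi,0,np.radians(yaw)])
    return np.r_[A.inv().apply(np.array(p)-f[0])/.5,np.degrees((A.inv()*B).as_rotvec())/120].round(4)
E
python3 -c "
from h import *
print(delta([.47,-.28,.22],22.3))
import numpy as np
print(delta([.5127,.137,.21],32,(np.array([.47,-.28,.22]),[np.pi,0,.389])))"
```

```text
[ 6.576e-01 -3.749e-01 -3.980e-02 -4.000e-04  0.000e+00 -2.000e-04]
[ 0.3953 -0.7393  0.02    0.      0.     -0.0809]
```

Emit:
play_rows([
  [0.658, -0.375, -0.04, 0, 0, 0, 0],
  [0.658, -0.375, -0.04, 0, 0, 0, 0],
  [0.658, -0.375, -0.04, 0, 0, 0, 0],
  [0.658, -0.375, -0.04, 0, 0, 0, 0],
  [0.658, -0.375, -0.04, 0, 0, 0, 0],
  [0.658, -0.375, -0.04, 0, 0, 0, 0],
  [0.658, -0.375, -0.04, 0, 0, 0, 0],
  [0.658, -0.375, -0.04, 0, 0, 0, 0],
  [0.658, -0.375, -0.04, 0, 0, 0, 0],
  [0.658, -0.375, -0.04, 0, 0, 0, 0],
])

```text
clock: 1.15
position: [0.4702, -0.28, 0.2202]
tool_rot: [-3.141, 0.0, 0.39]
force: [0.1, -1.2, -0.3]
grip_width: 0.0857
finger_force: 0.0
```

Emit:
play_rows([
  [0.395, -0.739, 0.02, 0, 0, -0.081, 0],
  [0.395, -0.739, 0.02, 0, 0, -0.081, 0],
  [0.395, -0.739, 0.02, 0, 0, -0.081, 0],
  [0.395, -0.739, 0.02, 0, 0, -0.081, 0],
  [0.395, -0.739, 0.02, 0, 0, -0.081, 0],
  [0.395, -0.739, 0.02, 0, 0, -0.081, 0],
  [0.395, -0.739, 0.02, 0, 0, -0.081, 0],
  [0.395, -0.739, 0.02, 0, 0, -0.081, 0],
  [0.395, -0.739, 0.02, 0, 0, -0.081, 0],
  [0.395, -0.739, 0.02, 0, 0, -0.081, 0],
])

```text
clock: 2.15
position: [0.5129, 0.1384, 0.21]
tool_rot: [-3.141, 0.0, 0.561]
force: [0.3, -1.0, -0.3]
grip_width: 0.0855
finger_force: 0.0
```

```bash
python3 - <<'E'
from h import *
import cv2
s=observe();print(s["clock"],s["position"],s["tool_rot"],s["qpos"]);print(get_calibration("wrist"))
cv2.imwrite("pics/wrist1.png",grab_frame("wrist")[:,:,::-1])
print(delta([.5127,.137,.21],32))
E
```

```text
2.15 [0.51294242 0.13836097 0.21003358] [-3.14084011e+00  1.27661830e-04  5.60755592e-01] [-0.11642811  0.37760722 -0.3367897   1.82293954  0.14778804  0.96580847
 -1.5256168 ]
{'fovy': 65.70646984690485, 'cx': 319.00637707170205, 'cy': 235.24400843456058, 'xyz': array([0.58329985, 0.18266289, 0.38347675]), 'rotation': array([ 2.81500118e+00,  2.54113667e-04, -1.00925939e+00])}
[ 0.0003 -0.0017  0.0001  0.      0.0004  0.0001]
```

View pics/wrist1.png

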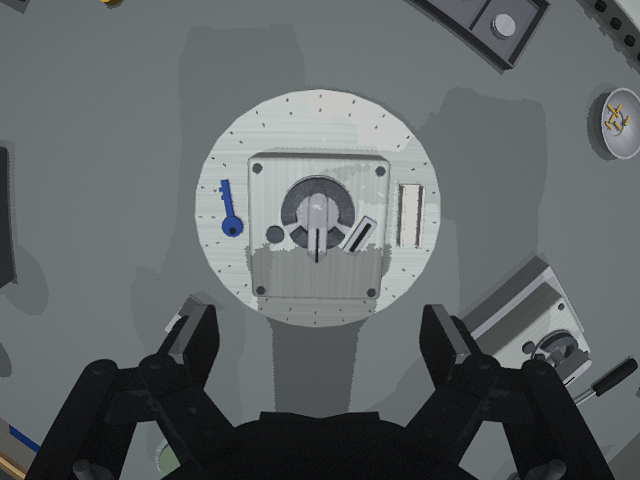

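The wrist picture shows the bar running from (318,195) to (317,260), nose down and square to the fingers. The collar centre is near (318,213), the slot at (360,235) and the button at (275,234). I'll check the axis with the fisheye rays.

```bash
cat >> h.py <<'E'
def wplane(c,p,z):
    f=240/np.tan(np.radians(c["fovy"])/2)
    u=np.array([p[0]-c["cx"],p[1]-c["cy"]]);r=np.hypot(*u);t=r/f
    d=R.from_euler('xyz',c["rotation"]).apply([*(np.sin(t)*u/max(r,1e-9)),np.cos(t)])
    return c["xyz"]+d*(z-c["xyz"][2])/d[2]
E
python3 - <<'E'
from h import *
import cv2
c=get_calibration("wrist")
im=cv2.imread("pics/wrist1.png")
g=cv2.cvtColor(im,6)[165:265,265:375]
m=((g<105)*255).astype('uint8')
for k in sorted(cv2.findContours(m,0,2)[0],key=cv2.contourArea)[-5:]:
    print(cv2.contourArea(k),cv2.minAreaRect(k+np.array([[[265,165]]])),cv2.minEnclosingCircle(k+np.array([[[265,165]]])))
b=[wplane(c,p,.134) for p in[(318,194),(317,261)]]
print("bar",b,np.linalg.norm(b[0]-b[1]),(b[0]+b[1])/2,np.degrees(np.arctan2(*(b[1]-b[0])[1::-1])))
o=wplane(c,(318,213),.097);print("collar",o)
for p in[(360,235),(275,234)]:
    q=wplane(c,p,.082)-o;print(np.hypot(*q[:2]),np.degrees(np.arctan2(q[1],q[0])))
E
python3 - <<'E'
import cv2
im=cv2.imread("pics/wrist1.png")[155:285,240:400]
cv2.imwrite("pics/wc1.png",cv2.resize(im,(720,585),interpolation=2))
E
```

```text
135.0 ((359.7020263671875, 237.4860076904297), (4.996397972106934, 33.267154693603516), 34.69515609741211) ((359.0, 237.0), 16.643415451049805)
229.0 ((274.5, 233.5), (17.0, 17.0), 0.0) ((274.7146301269531, 233.93414306640625), 9.22932243347168)
250.5 ((301.49993896484375, 236.49998474121094), (21.91065788269043, 16.91835594177246), 33.6900634765625) ((301.27862548828125, 237.62596130371094), 11.847243309020996)
256.0 ((330.4747619628906, 238.87696838378906), (17.018173217773438, 27.296476364135742), 51.8427734375) ((330.4638671875, 240.16566467285156), 14.874324798583984)
1675.0 ((317.86602783203125, 201.42018127441406), (73.23910522460938, 49.18953323364258), 1.7357046604156494) ((317.5, 213.06097412109375), 36.83274841308594)
bar [array([0.53674277, 0.15192208, 0.134     ]), array([0.49426341, 0.12622918, 0.134     ])] 0.04964495297783211 [0.51550309 0.13907563 0.134     ] -148.83308838144654
collar [0.51663598 0.13944238 0.097     ]
0.04311454037623838 -91.1889432682765
0.0434245095754316 153.59247804972475
```

View pics/wc1.png

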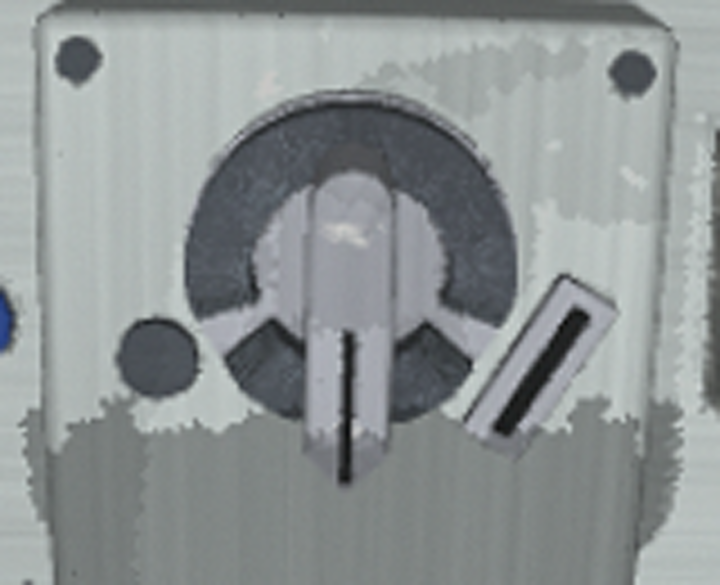

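The crop shows the bar centred at x ≈ 348, with its nose at (345,485) and its round end at (350,170). Both views give the same position across the bar, so I'll descend over about (0.514, 0.138) with the yaw at about 31.5°.

Emit:
play_rows([
  [0.002, 0, 0.05, 0, 0, 0.004, 0],
  [0.002, 0, 0.1, 0, 0, 0.004, 0],
  [0.002, 0, 0.14, 0, 0, 0.004, 0],
  [0.002, 0, 0.17, 0, 0, 0.004, 0],
  [0.002, 0, 0.19, 0, 0, 0.004, 0],
  [0.002, 0, 0.2, 0, 0, 0.004, 0],
  [0.002, 0, 0.21, 0, 0, 0.004, 0],
  [0.002, 0, 0.21, 0, 0, 0.004, 0],
], newtons=60)

```text
clock: 3.0
position: [0.5139, 0.1368, 0.1053]
tool_rot: [3.142, 0.0, 0.55]
force: [-0.4, 0.9, -0.3]
grip_width: 0.0854
finger_force: 0.0
```

```bash
python3 - <<'E'
from h import *
import cv2
s=observe();print(s["clock"],s["position"],s["force"],delta([.514,.138,.105],31.5))
im=grab_frame("wrist")[:,:,::-1];cv2.imwrite("pics/w2.png",im[120:480,80:560])
E
```

```text
3.0 [0.51387725 0.13675978 0.10532398] [-0.43494874  0.859954   -0.29660893] [ 0.0015 -0.002   0.0006  0.      0.0001 -0.0001]
```

View pics/w2.png

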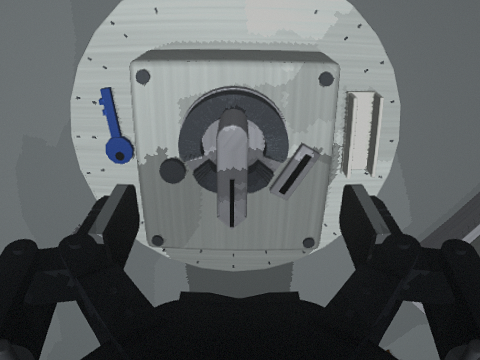

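The picture shows the bar between the open fingers, with its centre near crop (233,165), equal gaps to each side and the pad tips at row ~185. Since pads and bar sit at different depths, I'll check the along-bar offset numerically with the new ends: nose (232,227) and round end (233,108).

```bash
python3 - <<'E'
from h import *
c=get_calibration("wrist")
a,b=[wplane(c,(80+x,120+y),.134) for x,y in[(233,108),(232,227)]]
print(a,b,np.linalg.norm(a-b),(a+b)/2,np.degrees(np.arctan2(*(b-a)[1::-1])))
o=wplane(c,(80+234,120+142),.097);print(o)
E
```

```text
[0.54429345 0.1585604  0.134     ] [0.49341207 0.12834524 0.134     ] 0.05917660527116429 [0.51885276 0.14345282 0.134     ] -149.2966637528234
[0.51807758 0.14267216 0.097     ]
```

The wrist view puts the bar about 2.5 mm off in -tool y and about 2 mm off in +tool x once averaged with the top view. I'll correct for that and close.

Emit:
play_rows([
  [0.004, -0.005, 0, 0, 0, 0, 0],
  [0.004, -0.005, 0, 0, 0, 0, 0.4],
  [0.004, -0.005, 0, 0, 0, 0, 0.6],
  [0.004, -0.005, 0, 0, 0, 0, 0.75],
  [0.004, -0.005, 0, 0, 0, 0, 1],
  [0.004, -0.005, 0, 0, 0, 0, 1],
  [0.004, -0.005, 0, 0, 0, 0, 1],
  [0.004, -0.005, 0, 0, 0, 0, 1],
  [0.004, -0.005, 0, 0, 0, 0, 1],
  [0.004, -0.005, 0, 0, 0, 0, 1],
], newtons=60)

```text
clock: 4.05
position: [0.5142, 0.1404, 0.1054]
tool_rot: [-3.142, -0.0, 0.55]
force: [-0.4, 0.1, -0.8]
grip_width: 0.0002
finger_force: 0.0
```

The fingers shut fully on nothing, so I'll look.

```bash
python3 - <<'E'
from h import *
import cv2
f=lambda n:grab_frame(n)[:,:,::-1]
w=cv2.resize(f("wrist")[200:440,200:440],(400,400));s=cv2.resize(f("scene")[200:340,320:460],(400,400),interpolation=2)
cv2.imwrite("pics/w3.png",np.hstack([w,s]));print(get_calibration("wrist"))
E
```

```text
{'fovy': 65.70646984690485, 'cx': 319.00637707170205, 'cy': 235.24400843456058, 'xyz': array([0.58496589, 0.18399727, 0.27884355]), 'rotation': array([ 2.81511260e+00, -5.03625919e-04, -1.01997994e+00])}
```

View pics/w3.png

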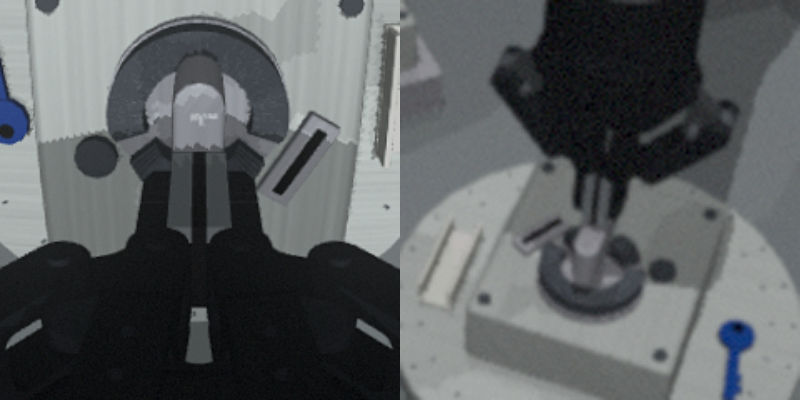

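The wrist crop shows the fingers on either side of the bar, about 15 mm apart and towards the nose half. That contradicts the opening reading, so I'll re-read the state.

```bash
python3 - <<'E'
from h import *
s=observe();print({k:np.round(v,4) for k,v in s.items()})
c=get_calibration("wrist");f=240/np.tan(np.radians(c["fovy"])/2)
def proj(p):
    q=R.from_euler('xyz',c["rotation"]).inv().apply(np.array(p)-c["xyz"]);t=np.arccos(q[2]/np.linalg.norm(q))
    u=q[:2]/np.hypot(*q[:2])*f*t+[c["cx"],c["cy"]];return (u-200)/.6
A=R.from_euler('xyz',s["tool_rot"])
for n,v in dict(tcp=[0,0,0],grasp=[0,0,-.019],barC=[0,0,s["position"][2]-.134],front=[.011,0,-.0286],back=[-.011,0,-.0286],nose=[-.027,0,-.0286],rnd=[.027,0,-.0286],yR=[0,.007,-.0286]).items(): print(n,proj(s["position"]+A.apply(v)))
E
```

```text
{'clock': np.float64(4.15), 'qpos': array([-0.1534,  0.5174, -0.3016,  1.9171,  0.2199,  0.7389, -1.602 ]), 'qd': array([-0.0007,  0.0012, -0.001 , -0.0013,  0.0018,  0.0005,  0.0009]), 'joint_efforts': array([ 5.70000e-03, -8.31687e+01, -3.38060e+00, -2.85448e+01,
        1.39000e-02,  1.50000e-03,  0.00000e+00]), 'position': array([0.5142, 0.1404, 0.1054]), 'tool_rot': array([-3.1416,  0.    ,  0.55  ]), 'force': array([-0.1363,  0.6583,  0.516 ]), 'moment': array([ 0.0328,  0.0175, -0.0304]), 'finger_force': np.float64(0.0), 'grip_width': np.float64(-0.0001)}
tcp [198.577745   133.32136364]
grasp [198.63721003 162.32907279]
barC [198.67176042 179.20980264]
front [198.71563744 142.66045611]
back [198.62964279 213.43419885]
nose [198.57187875 259.14936651]
rnd [198.78212782  85.46600949]
yR [224.78263573 179.1436857 ]
```

The projected bar ends match the picture (round end at row 85), so the fingers straddle the bar and the opening and finger-force readings are suspect. A lift test against the spring will settle it: the force should read about -10 N.

Emit:
play_rows([
  [0, 0, -0.006, 0, 0, 0, 1],
  [0, 0, -0.012, 0, 0, 0, 1],
  [0, 0, -0.018, 0, 0, 0, 1],
  [0, 0, -0.024, 0, 0, 0, 1],
  [0, 0, -0.026, 0, 0, 0, 1],
  [0, 0, -0.026, 0, 0, 0, 1],
  [0, 0, -0.026, 0, 0, 0, 1],
], newtons=60)

```text
clock: 4.85
position: [0.5142, 0.1403, 0.1184]
tool_rot: [-3.142, 0.0, 0.55]
force: [-0.5, 0.9, 1.0]
grip_width: 0.0002
finger_force: 0.0
```

```bash
python3 - <<'E'
from h import *
import cv2
s=observe();print(s["clock"],s["position"],s["force"],s["grip_width"],s["finger_force"])
f=lambda n:grab_frame(n)[:,:,::-1]
w=cv2.resize(f("wrist")[200:440,200:440],(400,400));s=cv2.resize(f("scene")[200:340,320:460],(400,400),interpolation=2)
im=np.hstack([w,s]);cv2.imwrite("pics/w4.png",(255*(im/255)**.5).astype('uint8'))
E
```

```text
4.85 [0.51418071 0.14033774 0.11836314] [-0.45233538  0.91799414  1.02879393] 0.00018795539518816058 0.0
```

View pics/w4.png

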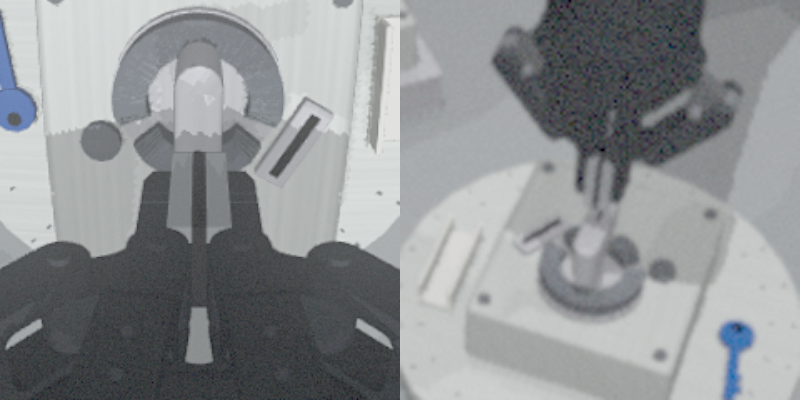

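Only the lock moved between these two crops. The grey trapezoid at rows 152–235 stayed put, so those are the shut pads, sitting over the bar without holding it. The scene crop shows the tips near (600,200), above the bar. I'll measure the tip height against the bar in the scene and wrist views.

```bash
cat >> h.py <<'E'
def wray(c,p):
    f=240/np.tan(np.radians(c["fovy"])/2)
    u=np.array([p[0]-c["cx"],p[1]-c["cy"]]);r=np.hypot(*u);t=r/f
    return c["xyz"],R.from_euler('xyz',c["rotation"]).apply([*(np.sin(t)*u/max(r,1e-9)),np.cos(t)])
def tr(*rays):
    A=sum(np.eye(3)-np.outer(d,d) for o,d in rays);b=sum((np.eye(3)-np.outer(d,d))@o for o,d in rays)
    p=np.linalg.solve(A,b);return p.round(4),[round(np.linalg.norm(np.cross(p-o,d)),4) for o,d in rays]
E
python3 - <<'E'
from h import *
s=observe();P=s["position"];cw=get_calibration("wrist")
o,d=ray("scene",(390,269));e=P-o
# closest approach of scene ray to vertical through TCP
A=np.c_[d,[0,0,-1]];t=np.linalg.lstsq(A,e,rcond=None)[0];print("tip z by scene",P[2]+t[1],"miss",np.linalg.norm(A@t-e))
print("tip tri",tr(wray(cw,(320,291)),ray("scene",(390,269))))
c1=dict(cw,xyz=np.array([0.58329985,0.18266289,0.38347675]),rotation=np.array([2.81500118,2.54113667e-04,-1.00925939]))
T=lambda x,y:(195+(x+.5)/400*110-.5,215+(y+.5)/400*110-.5)
S=lambda x,y:(335+(x+.5)/400*110-.5,245+(y+.5)/400*110-.5)
W=lambda x,y:(240+(x+.5)/4.5-.5,155+(y+.5)/4.5-.5)
for n,a,b,w in[("slot",(263,162),(125,135),(543,372)),("button",(127,240),(280,180),(158,357)),("s1",(232,44),(53,217),(633,72)),("s4",(41,151),(276,288),(78,60)),("nose",(190,207),(212,80),(345,485)),("rnd",(130,105),(185,195),(350,170))]:
    t,sc,ww=ray("top",T(*a)),ray("scene",S(*b)),wray(c1,W(*w))
    print(n,"TS",tr(t,sc),"TW",tr(t,ww),"SW",tr(sc,ww))
E
```

```text
tip z by scene 0.1500048034720277 miss 0.0004705989273973288
tip tri (array([0.5287, 0.1514, 0.1681]), [np.float64(0.0023), np.float64(0.0023)])
slot TS (array([0.5146, 0.0976, 0.0825]), [np.float64(0.0004), np.float64(0.0004)]) TW (array([0.5146, 0.0974, 0.0831]), [np.float64(0.0002), np.float64(0.0002)]) SW (array([0.5141, 0.0974, 0.0819]), [np.float64(0.0002), np.float64(0.0002)])
button TS (array([0.4772, 0.1601, 0.0834]), [np.float64(0.0009), np.float64(0.0009)]) TW (array([0.4775, 0.1605, 0.0808]), [np.float64(0.0007), np.float64(0.0007)]) SW (array([0.4785, 0.1617, 0.0856]), [np.float64(0.0004), np.float64(0.0004)])
s1 TS (array([0.5704, 0.1141, 0.0803]), [np.float64(0.0005), np.float64(0.0005)]) TW (array([0.5712, 0.1143, 0.0766]), [np.float64(0.0002), np.float64(0.0002)]) SW (array([0.5713, 0.1157, 0.0825]), [np.float64(0.0001), np.float64(0.0001)])
s4 TS (array([0.5187, 0.2019, 0.0812]), [np.float64(0.0004), np.float64(0.0004)]) TW (array([0.5189, 0.2024, 0.0797]), [np.float64(0.0005), np.float64(0.0005)]) SW (array([0.5192, 0.2027, 0.0824]), [np.float64(0.0001), np.float64(0.0001)])
nose TS (array([0.4906, 0.1243, 0.1267]), [np.float64(0.0005), np.float64(0.0005)]) TW (array([0.4903, 0.1253, 0.1241]), [np.float64(0.0012), np.float64(0.0012)]) SW (array([0.4921, 0.1271, 0.1301]), [np.float64(0.0006), np.float64(0.0006)])
rnd TS (array([0.5359, 0.1564, 0.1115]), [np.float64(0.0023), np.float64(0.0023)]) TW (array([0.5357, 0.1533, 0.1219]), [np.float64(0.0007), np.float64(0.0007)]) SW (array([0.5309, 0.1529, 0.1045]), [np.float64(0.0015), np.float64(0.0015)])
```

The lock heights agree across all three views (top at 0.082), but the scene camera puts the shut tips about 30 mm higher than the reported TCP. That fits the lack of contact at a reported 0.105. The reported z can't be trusted for the fingers, so I'll open, go down to a reported 0.090 and close again. That is safe at either offset bound.

Emit:
play_rows([
  [0, 0, 0, 0, 0, 0, 0],
  [0, 0, 0, 0, 0, 0, 0],
  [0, 0, 0, 0, 0, 0, 0],
  [0, 0, 0, 0, 0, 0, 0],
  [0, 0, 0, 0, 0, 0, 0],
  [0, 0, 0.02, 0, 0, 0, 0],
  [0, 0, 0.04, 0, 0, 0, 0],
  [0, 0, 0.056, 0, 0, 0, 0],
  [0, 0, 0.056, 0, 0, 0, 0],
], newtons=60)

```text
clock: 5.85
position: [0.5134, 0.1401, 0.0889]
tool_rot: [-3.141, 0.002, 0.55]
force: [-1.0, 0.5, 0.4]
grip_width: 0.0852
finger_force: 0.0
```

Emit:
play_rows([
  [0, 0, 0, 0, 0, 0, 0.4],
  [0, 0, 0, 0, 0, 0, 0.6],
  [0, 0, 0, 0, 0, 0, 0.7],
  [0, 0, 0, 0, 0, 0, 0.8],
  [0, 0, 0, 0, 0, 0, 0.9],
  [0, 0, 0, 0, 0, 0, 1],
  [0, 0, 0, 0, 0, 0, 1],
  [0, 0, 0, 0, 0, 0, 1],
], newtons=40)

```text
clock: 6.65
position: [0.5143, 0.1406, 0.0907]
tool_rot: [-3.142, -0.0, 0.55]
force: [-1.8, 1.6, 6.1]
grip_width: 0.013
finger_force: 41.7
```

The grip now reads a 13 mm opening and 42 N. I'll lift 13 mm with a stronger grip.

Emit:
play_rows([
  [0, 0, 0, 0, 0, 0, 1],
  [0, 0, -0.006, 0, 0, 0, 1],
  [0, 0, -0.012, 0, 0, 0, 1],
  [0, 0, -0.018, 0, 0, 0, 1],
  [0, 0, -0.024, 0, 0, 0, 1],
  [0, 0, -0.026, 0, 0, 0, 1],
  [0, 0, -0.026, 0, 0, 0, 1],
  [0, 0, -0.026, 0, 0, 0, 1],
], newtons=80)

```text
clock: 7.45
position: [0.5141, 0.1404, 0.1033]
tool_rot: [-3.141, 0.0, 0.55]
force: [-0.1, 3.7, -10.7]
grip_width: 0.0117
finger_force: 78.7
```

The -10.7 N matches the spring near 13 mm of lift. Next, turn +60° (tool z -0.5).

Emit:
play_rows([
  [0, 0, 0, 0, 0, -0.055, 1],
  [0, 0, 0, 0, 0, -0.11, 1],
  [0, 0, 0, 0, 0, -0.165, 1],
  [0, 0, 0, 0, 0, -0.22, 1],
  [0, 0, 0, 0, 0, -0.275, 1],
  [0, 0, 0, 0, 0, -0.33, 1],
  [0, 0, 0, 0, 0, -0.385, 1],
  [0, 0, 0, 0, 0, -0.44, 1],
  [0, 0, 0, 0, 0, -0.5, 1],
  [0, 0, 0, 0, 0, -0.5, 1],
], newtons=80)

```text
clock: 8.45
position: [0.5139, 0.1406, 0.1031]
tool_rot: [-3.141, -0.001, 1.602]
force: [-0.2, 5.0, -10.4]
grip_width: 0.0113
finger_force: 78.7
```

Emit:
play_rows([
  [0, 0, 0, 0, 0, 0, 1],
  [0, 0, 0, 0, 0, 0, 1],
  [0, 0, 0, 0, 0, 0, 1],
])

```text
clock: 8.75
position: [0.5139, 0.1406, 0.1032]
tool_rot: [-3.141, -0.0, 1.597]
force: [-1.5, 6.1, -11.3]
grip_width: 0.0112
finger_force: 78.7
```

```bash
python3 - <<'E'
from h import *
import cv2
s=observe();print(s["position"],s["tool_rot"],s["force"],s["moment"])
f=lambda n:grab_frame(n)[:,:,::-1]
w=cv2.resize(f("wrist")[160:400,200:440],(400,400));s=cv2.resize(f("scene")[220:340,330:450],(400,400),interpolation=2)
im=np.hstack([w,s]);cv2.imwrite("pics/w5.png",(255*(im/255)**.6).astype('uint8'))
E
```

```text
[0.51389812 0.14060029 0.10316387] [-3.14096344e+00 -3.51134045e-04  1.59722869e+00] [ -1.4581934    6.08308071 -11.30088568] [1.17693606 0.19796662 0.02447384]
```

View pics/w5.png

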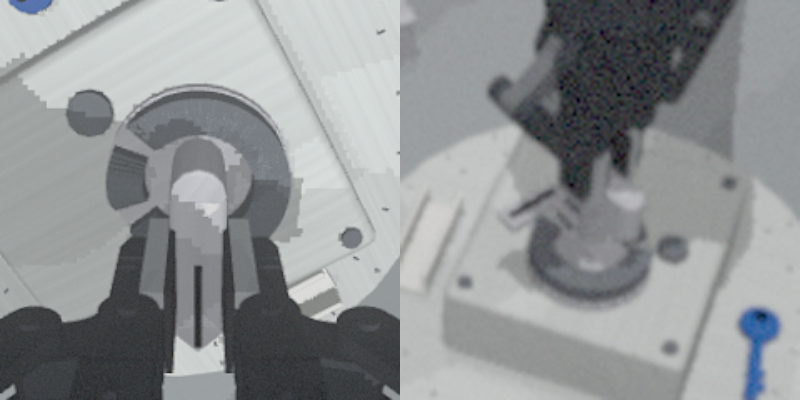

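The wrist crop shows the knob in the fingers with its nose at (200,345), aimed straight at the slot plate just beyond it. The button has swung to the upper left, as expected after a 60° turn. Now I'll lower, release and retreat.

Emit:
play_rows([
  [0, 0, 0.006, 0, 0, 0, 1],
  [0, 0, 0.012, 0, 0, 0, 1],
  [0, 0, 0.018, 0, 0, 0, 1],
  [0, 0, 0.022, 0, 0, 0, 1],
  [0, 0, 0.022, 0, 0, 0, 0.6],
  [0, 0, 0.022, 0, 0, 0, 0.4],
  [0, 0, 0.022, 0, 0, 0, 0],
  [0, 0, 0.022, 0, 0, 0, 0],
  [0, 0, 0.022, 0, 0, 0, 0],
  [0, 0, 0.022, 0, 0, 0, 0],
])

```text
clock: 9.85
position: [0.5143, 0.1403, 0.0925]
tool_rot: [3.141, 0.0, 1.597]
force: [-0.0, 0.5, 0.8]
grip_width: 0.0855
finger_force: 0.0
```

Emit:
play_rows([
  [0, 0, -0.04, 0, 0, 0, 0],
  [0, 0, -0.1, 0, 0, 0, 0],
  [0, 0, -0.18, 0, 0, 0, 0],
  [0, 0, -0.24, 0, 0, 0, 0],
  [0, 0, -0.24, 0, 0, 0, 0],
  [0, 0, -0.24, 0, 0, 0, 0],
])

```text
clock: 10.45
position: [0.5144, 0.1402, 0.2127]
tool_rot: [3.141, 0.0, 1.597]
force: [-0.2, -0.3, -0.7]
grip_width: 0.0854
finger_force: 0.0
```

```bash
python3 - <<'E'
from h import *
import cv2
s=observe();print(s["clock"],s["position"],s["force"],s["grip_width"])
f=lambda n:grab_frame(n)[:,:,::-1]
w=cv2.resize(f("wrist")[150:300,245:395],(400,400),interpolation=2);s=cv2.resize(f("scene")[240:340,335:435],(400,400),interpolation=2)
im=np.hstack([w,s]);cv2.imwrite("pics/w6.png",im);print(get_calibration("wrist"))
E
```

```text
10.45 [0.51440517 0.14017723 0.21272004] [-0.1783216  -0.31458857 -0.74433854] 0.08540010334732592
{'fovy': 65.70646984690485, 'cx': 319.00637707170205, 'cy': 235.24400843456058, 'xyz': array([0.51233922, 0.22308073, 0.38497881]), 'rotation': array([2.81463552e+00, 1.58214669e-03, 2.71811340e-02])}
```

View pics/w6.png

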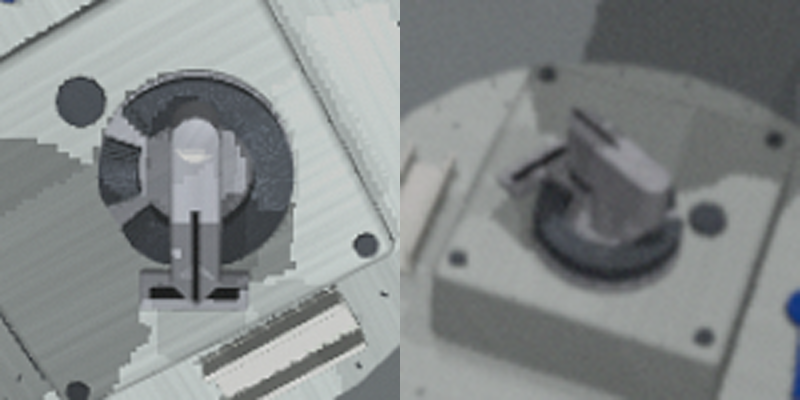

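The knob's nose sits squarely over the middle of the coin slot. Its image length matches the seated length seen before (69 px against 70), so it's fully down, and the gripper is clear.

```bash
python3 -c "
from workcell import *
print(job_done())"
```

```text
the job is handed in; nothing more can be done
None
```

I pulled the selector up, turned it 60° to the coin slot and let it snap down, then handed the job in at about 10.6 s. The last picture shows it seated and pointing at the slot, with the gripper clear and the spare lock never approached; no verdict came back.

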